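Fix the tablet holder to its desk stand with the thumbscrew

ROBOT

A 6-joint arm with a two-finger parallel gripper is mounted at the origin on the work surface. World frame = base frame: x ahead of the robot, y to its left, z up, the work surface at z = 0. Lengths are in mm, angles in rad, forces in N, time in s.
With the tool pointing down it reaches from about 300 to 875 mm from the base axis. Payload 6.4 kg.
Tool frame: the origin (TCP) lies at the very end of the fingers, on their centre line; the grasp point (between the pads) lies ctrl.tcp_to_grasp behind it (ctrl.tcp_to_grasp is the distance from the TCP to the grasp point, in mm); z points along the fingers, y is the line along which they close (so a half turn about z gives the same grasp; the last joint's range is limited). The gripper opens to 88 mm and grips with 3 to 60 N. Pads are 18 mm wide; open, the fingers measure 123 mm over their backs; the gripper's body (75 mm by 187 mm) begins 45 mm behind the grasp point.
Start: joints at [0.985, 0.181, 1.607, -0, 1.354, -0.206], TCP at [213.162, 534.044, 238.714] pointing down, gripper open.
Joint ranges: [-2.99, 2.99], [-0.89, 2.07], [0.3, 2.58], [-1.14, 4.28], [0, 2.63], [-3.12, 3.12]. Speed limits (rad/s): [2.57, 2.57, 3.01, 3.14, 3.14, 3.14].

INTERFACE

Orientations are given as a rotation vector (axis times angle).
In Python, from station import ctrl gives the robot as it stands. The module is installed in compiled form; this text tells all that it offers.
- The arm moves only by the shell command python3 -m jog 'ROWS' [OPENING] [FORCE]. ROWS is JSON, a list that holds one entry, the list of rows, each a list of 6 numbers: the shift along the world's x, y, z in m, then the turn, a rotation vector about the world's x, y, z in rad. In form: [[[tx, ty, tz, rx, ry, rz], ...]]. A call has 1 to 12 rows; each row shifts and turns the commanded pose from where the row before left it; what a row does not reach is not made up. A row lasts 1/8 s, in which the tool goes at most 62.5 mm and 10.7 degrees, less where a joint would pass 70% of its speed; a pose out of reach is approached as far as the arm can. A call with a gripper value outside its range is refused whole. OPENING is the finger opening in m, from 0 to 0.0881, set as the call begins (- or left out, the last holds). The fingers move at their own pace and stop on an object; FORCE is the grip in N (left out, the last holds). Time passes only in rows, so rows that do not move let the fingers close. It gives the time, the measured TCP pose, the force, the opening and the grip force at its end, in the units of the state.
- ctrl.sense(): the state, without advancing time (a new reading comes with each control period).
- ctrl.grab_frame(name): name is "scene" or "top"; returns a dict with "pixels" (384x512x3 uint8, blue, green, red), "K" (3x3 intrinsics, pixels), "dist_coeffs" ([k1, k2, p1, p2, k3] as OpenCV has them; the pictures are not rectified), "eye" and "orientation" of the camera in the world. Camera axes: x right, y down, z forward; pixel columns grow to the right and rows downward; lengths in mm; the calibration is good to about 2 mm. A picture is of the moment at which its call begins. There is no depth.
- ctrl.sign_off(): hands the job in; it is judged then, once.
Trained networks look in a picture, given as the dict that the camera call returned (one of the last four; its "shot" number tells which), for a name from the list of things; names that differ only in an ending like _2 or _b are one class to them, and where a whole thing is asked for, a point or a joint stands for the part that bears it (a point fixed in the world has none). Each returns a list of dicts, best first, with "score" (0 to 1); they miss things now and then, are a little off and sometimes report something else, mostly with a low value. They report only what shows in the picture. A call takes as long as a camera call. They do not tell look-alikes from the thing itself.
- ctrl.spot_in(target, picture): "pixel" ([column, row] in pixels, amid what is visible of it).
- ctrl.mark_of(target, picture): "pixel" ([column, row] in pixels: a listed point, or the origin of a listed thing).
The state is a dict: "t": time; "q": joint angles; "joint_vel": joint speeds; "joint_efforts": joint torques, N m; "eef_pos": TCP position; "eef_rot": TCP orientation; "contact_force": force on the tool from outside, world axes, zero at the start; "moment": the same for the moment, N m; "opening": finger opening in mm; "grip_force": force on a finger pad.
Only numpy, scipy, OpenCV 4.12 (cv2) and the standard library are available. Lean on these libraries where they do the work, as an engineer would, in place of code of your own. Each camera call takes 0.05 s, during which the arm holds its last target. There are 200 camera calls.

TASK

Fit the tablet holder on the desk stand: set its foot flat on top of the stand, square to it, with the upright on the side of the stand's raised lip and the two big holes lined up. Let go, then take the round-headed thumbscrew from the wooden block and put it down through both holes until its head sits on the holder's foot (no turning needed), and leave everything standing there.

Things in the scene. Friction and masses are not known exactly. Their poses are not given: they have to be found in the camera images.
- stand: Fixed low grey-painted steel bridge. Top plate x -50 to +80 mm, y -55 to +55, 10 thick, top 60 above the desk, on 8 mm legs along both y edges, open below. One through hole 25 mm across. Origin: on the hole's axis at desk level (60 below the plate's top); z up. A lip (x 72 to 80 mm, parallel to y) rises 14 mm above the plate along its +x edge.
- holder: Loose plain steel L, 0.2 to 0.4 kg, standing on its foot: plate x -35 to +55 mm, y -40 to +40, 6 thick, with a 25 mm through hole. Origin: centre of the hole, on the underside; z up. Upright: 10 thick (x 45 to 55), 80 wide along y, top 62 above the underside; grip it from above across x. Not the like-shaped bookend (no hole, taller, thinner upright).
- holder_top (a point): Middle of the top edge of the holder's upright: 50 mm along the holder's +x from the hole's axis and 62 mm above the foot's underside. Same axes as the holder.
- thumbscrew: Loose, 60 g, upright in one of 2 holes (80 mm apart, 19 wide) of a fixed wooden block 150x66x55 mm high. Black ribbed round head 37 mm across, 30 tall; steel shank 12 across, 45 long, last 8 tapering to 6. Origin: shank's lower end, on the axis; z up; head from 45 to 75 mm above it. Head now rests on the block's top, 55 above the desk. Not the smaller screw with 2 wings.
Things that resemble listed ones, but are neither listed nor needed, are in the scene too. What is shaped like the thumbscrew but purple or white is not meant.

How it is judged:
By the outcome, as a careful person would: the job done as asked, in the order asked, and still so for the second after the job is handed in, with the robot touching nothing.
It also fails if it takes over 58 s, if anything falls off the work surface, if the arm or the gripper's body presses on something with over 40 N, if the wrist force passes 120 N, or if a joint passes its speed limit or range.

## Working session

There is one attempt and no reset: what is moved stays moved. The work goes in short steps, Python scripts to look and compute and a shell command to move; the robot and the scene stay as the last step left them, time stands still between calls to the robot, and variables do not carry over. Pictures are saved under pics/ and viewed, at most 10 in all, crops included, and the job is handed in when it is done.

```bash
mkdir -p pics
cat > h.py <<'E'
import numpy as np, cv2
from station import ctrl
from scipy.spatial.transform import Rotation as R
def cam(f):
    o=np.array(f["orientation"],float)
    M=o if o.shape==(3,3) else R.from_rotvec(o).as_matrix()
    return np.array(f["K"],float),np.array(f["dist_coeffs"],float),np.array(f["eye"],float),M
def ray(f,px):
    K,d,e,M=cam(f)
    u=cv2.undistortPoints(np.array([[px]],float),K,d)[0,0]
    return e,M@np.array([u[0],u[1],1.])
def onz(f,px,z):
    e,r=ray(f,px); return e+r*(z-e[2])/r[2]
def proj(f,P):
    K,d,e,M=cam(f)
    return cv2.projectPoints(np.array(P,float).reshape(-1,1,3),cv2.Rodrigues(M.T)[0],-M.T@e,K,d)[0][:,0]
E
python3 - <<'E'
from h import *
for n in("scene","top"):
    f=ctrl.grab_frame(n); cv2.imwrite(f"pics/{n}0.png",f["pixels"])
    print(n,f["eye"],f["orientation"])
    for t,z in(("stand",60),("holder",6),("holder_top",62),("thumbscrew",70)):
        for k in("spot_in","mark_of"):
            try:
                for r in getattr(ctrl,k)(t,f)[:4]: print(t,k,np.round(r["pixel"],1),round(r["score"],2),np.round(onz(f,r["pixel"],z)[:2]))
            except Exception as x: print(t,k,x)
print(ctrl.sense(),ctrl.tcp_to_grasp)
E
```

```text
scene [ 945.70330737 -477.25124655  770.31068644] [-2.26150769 -0.89297984  0.34044727]
stand spot_in [269.3 186.1] 0.81 [511.  22.]
stand mark_of [275.6 201.4] 0.87 [550.  -2.]
holder spot_in [311.3 140.1] 0.71 [447. 258.]
holder mark_of [320.5 143.7] 0.9 [473. 263.]
holder_top spot_in [311.8 137.4] 0.96 [478. 213.]
holder_top mark_of [303. 118.] 0.64 [414. 257.]
thumbscrew spot_in [120.4 222.4] 0.92 [ 364. -267.]
thumbscrew spot_in [129.2 255.5] 0.77 [ 444. -303.]
thumbscrew spot_in [165.4 233.4] 0.62 [ 453. -221.]
thumbscrew mark_of [126.2 237.2] 0.81 [ 403. -281.]
thumbscrew mark_of [134.5 273.7] 0.63 [ 484. -320.]
thumbscrew mark_of [169.7 249.8] 0.61 [ 490. -240.]
top [ 298.34343685   -4.34155514 1057.67781069] [-2.00876525  2.22454523 -0.22732077]
stand spot_in [232.5 191.7] 0.94 [500.  40.]
stand mark_of [234.7 188.9] 0.64 [506.  34.]
holder spot_in [156.3 218.4] 0.59 [457. 258.]
holder mark_of [156.  215.3] 0.96 [466. 259.]
holder_top spot_in [155.6 219.2] 0.55 [447. 246.]
holder_top mark_of [153.2 228.9] 0.64 [422. 254.]
thumbscrew spot_in [332.9 202.7] 0.69 [ 442. -216.]
t
[... 322 characters left out ...]
: array([ 9.84709828e-01,  1.80799647e-01,  1.60694419e+00, -6.44917105e-06,
        1.35382749e+00, -2.06279212e-01]), 'joint_vel': array([ 8.86086844e-04, -3.22843934e-04, -7.57353736e-04,  9.77700874e-04,
        1.15152405e-03, -2.71367574e-05]), 'joint_efforts': array([-2.98935038e-04, -4.33818841e+01, -3.42177951e+01,  7.02761463e-02,
        3.08184174e-02, -5.47704099e-05]), 'eef_pos': array([213.16947434, 534.06146861, 238.74166807]), 'eef_rot': array([5.93015659e-01, 3.08510107e+00, 2.70760834e-05]), 'contact_force': array([0.45812765, 0.10692461, 0.4197601 ]), 'moment': array([0.00123868, 0.02612089, 0.01926125]), 'grip_force': 0.0, 'opening': 88.13138358614385} 18.700000000000003
```

View pics/scene0.png

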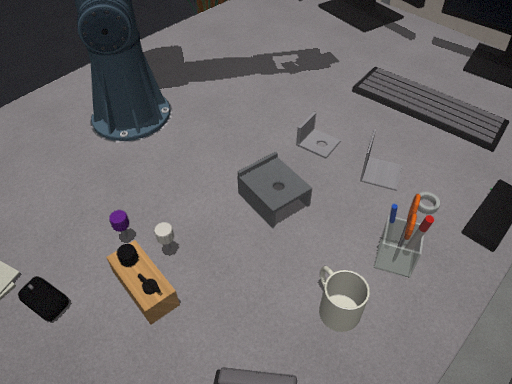

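View pics/top0.png

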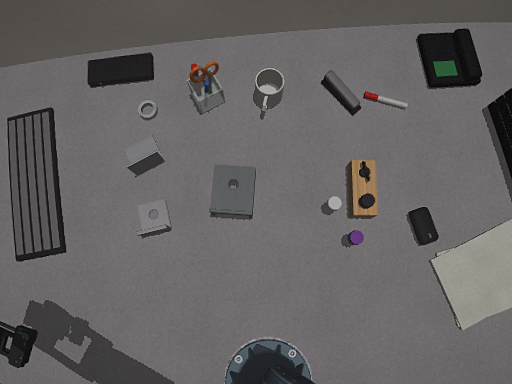

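The scene picture has four thumbscrew candidates: a black round head in the block at (128,255), a winged one at (150,286), purple at (120,222) and white at (165,233). Only the black round one fits the description. For the holder, the L with a hole at (318,140) is the one; the L at (382,170) has no hole and is the bookend. I'll confirm both in an enlarged crop.

Run:
```python
from h import *
def crop(f,c,w,h,s): 
    x,y=c; return cv2.resize(f["pixels"][y-h//2:y+h//2,x-w//2:x+w//2],None,fx=s,fy=s,interpolation=cv2.INTER_CUBIC)
s,t=ctrl.grab_frame("scene"),ctrl.grab_frame("top")
import pickle; pickle.dump((s,t),open("f0.pkl","wb"))
a=[crop(t,(233,190),66,50,6),crop(t,(154,216),66,50,6),crop(s,(274,188),88,66,4.5),crop(s,(318,136),66,50,6)]
a=[cv2.resize(i,(400,300)) for i in a]
cv2.imwrite("pics/c1.png",np.vstack([np.hstack(a[:2]),np.hstack(a[2:])]))
b=[cv2.resize(crop(s,(143,262),80,120,4),(400,600)),cv2.resize(crop(t,(360,195),60,90,4),(400,600))]
cv2.imwrite("pics/c2.png",np.hstack(b))
```

```text
(no output)
```

View pics/c1.png

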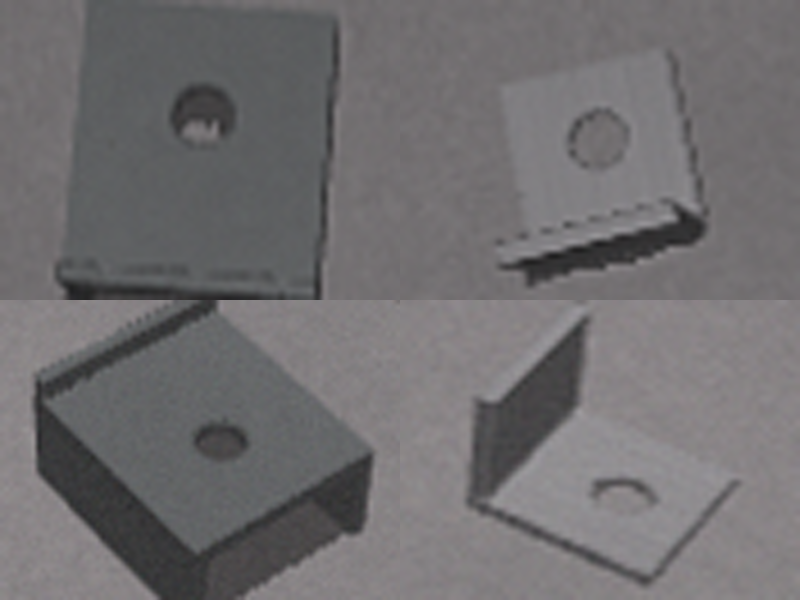

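View pics/c2.png

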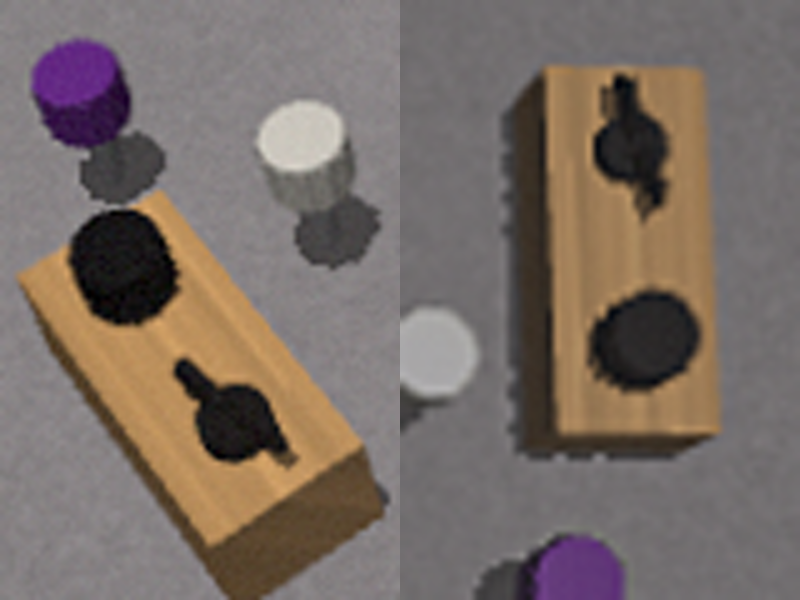

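The crops show the holder with its hole at top (154,214) and scene (322,143). The black ribbed round head is at top (367,201) and scene (128,255), beside the winged screw. Purple and white stand outside the block. Next I'll fit poses from the corners I read in the crops.

```bash
cat > fit.py <<'E'
from h import *
from scipy.optimize import least_squares
def fit(obs,x0,z0=0):
    # obs: list of (frame, modelpt, pixel)
    def res(p):
        c,s=np.cos(p[2]),np.sin(p[2]); o=[]
        for f,m,px in obs:
            P=[p[0]+c*m[0]-s*m[1],p[1]+s*m[0]+c*m[1],m[2]+z0]
            o+=list(proj(f,P)[0]-px)
        return np.array(o)
    r=least_squares(res,x0,loss="soft_l1",x_scale=[10,10,.1]); return r.x,r.fun.reshape(-1,2)
E
python3 - <<'E'
from fit import *; import pickle
s,t=pickle.load(open("f0.pkl","rb"))
def g(f,o,sx,sy): return lambda m,u,v:(f,m,np.array([o[0]+(u+.5)/sx-.5,o[1]+(v+.5)/sy-.5]))
a=g(t,(200,165),400/66,6); b=g(s,(230,155),400/88,300/66)
S=[a((-50,-55,60),86,2),a((-50,55,60),339,16),a((0,0,60),203,114),a((80,55,74),320,297),a((80,-55,74),57,268),
 b((-50,55,60),197,253),b((-50,-55,60),372,155),b((0,0,60),221,141),b((80,55,74),37,78)]
a=g(t,(121,191),400/66,6); b=g(s,(285,111),400/66,6)
H=[a((-35,-40,6),100,87),a((-35,40,6),267,50),a((0,0,6),199,139),a((45,-40,62),97,243),a((45,40,62),275,201),
 b((-35,-40,6),340,183),b((-35,40,6),252,278),b((0,0,6),224,193),b((55,40,62),78,100),b((45,40,62),97,102),b((45,-40,62),190,18)]
for n,O,x0 in(("stand",S,[505,30,3.1]),("holder",H,[466,259,3.0])):
    x,r=fit(O,x0); print(n,np.round(x,3)); print(np.round(r,1).tolist())
    for f in(s,t):
        print(np.round(fit([o for o in O if o[0] is f],x0)[0],3))
T=(0,0,70)
for f,px in((t,[366.9,201.1]),(s,[128.2,255.2])): print(onz(f,px,70))
x,r=fit([(t,T,[366.9,201.1]),(s,T,[128.2,255.2])],[430,-305,0]);print(x,r)
E
```

```text
stand [523.051  36.644   2.971]
[[0.3, -1.7], [-0.3, -1.3], [-0.0, -0.7], [-0.7, -0.4], [-0.1, 1.4], [-0.6, 0.6], [0.3, -1.1], [-0.3, -0.3], [-1.4, -0.8]]
[524.665  36.668   2.964]
[521.089  36.427   2.974]
holder [472.847 266.57    3.291]
[[-0.3, -0.6], [-0.1, -1.4], [-0.4, -0.6], [-0.5, -0.6], [-0.3, -1.0], [-0.6, -1.3], [-0.6, -0.0], [-0.4, 0.2], [-0.9, -0.7], [-0.7, 0.4], [-0.3, -1.6]]
[474.993 266.283   3.288]
[470.436 265.788   3.285]
[ 437.05908442 -306.01364752   70.        ]
[ 441.53377677 -303.49068342   70.        ]
[ 439.68734526 -304.35101063    0.        ] [[-0.77122071 -0.92227241]
 [-0.92652051 -0.28723847]]
```

```bash
python3 -m jog '[[[0.03,-0.039,-0.012,0,0,-0.13],[0.03,-0.039,-0.012,0,0,-0.13],[0.03,-0.039,-0.012,0,0,-0.13],[0.03,-0.039,-0.012,0,0,-0.13],[0.03,-0.039,-0.012,0,0,-0.13],[0.03,-0.039,-0.012,0,0,-0.13],[0.03,-0.041,-0.012,0,0,-0.13],[0,0,-0.012,0,0,-0.13],[0,0,0,0,0,0]]]' 0.06
```

```text
t: 2.12
eef_pos: [422.8, 258.3, 141.9]
eef_rot: [-2.047, -2.381, 0.003]
contact_force: [-0.7, 0.7, -0.4]
opening: 60.4
grip_force: 0.0
```

```bash
python3 -m jog '[[[0,0,-0.04,0,0,0],[0,0,-0.04,0,0,0],[0,0,-0.031,0,0,0],[0,0,0,0,0,0]]]' && python3 -m jog '[[[0,0,0,0,0,0],[0,0,0,0,0,0],[0,0,0,0,0,0],[0,0,0,0,0,0],[0,0,0,0,0,0]]]' 0 30
```

```text
t: 2.62
eef_pos: [421.1, 259.1, 30.2]
eef_rot: [-2.042, -2.384, 0.006]
contact_force: [0.3, -0.4, 0.5]
opening: 60.0
grip_force: 0.0
t: 3.25
eef_pos: [423.2, 259.0, 31.9]
eef_rot: [2.048, 2.383, 0.0]
contact_force: [-3.8, -0.4, 1.4]
opening: 12.3
grip_force: 1.0
```

```bash
python3 -m jog '[[[0,0,0,0,0,0],[0,0,0,0,0,0]]]' && python3 -m jog '[[[0,0,0.02,0,0,0],[0,0,0.04,0,0,0],[0,0,0.05,0,0,0],[0,0,0.03,0,0,0],[0,0,0,0,0,0]]]'
```

```text
t: 3.5
eef_pos: [423.1, 259.0, 31.8]
eef_rot: [-2.047, -2.383, 0.0]
contact_force: [-1.4, -0.4, 3.6]
opening: 9.8
grip_force: 30.0
t: 4.12
eef_pos: [424.7, 259.6, 173.6]
eef_rot: [2.046, 2.381, 0.007]
contact_force: [-0.2, -0.3, -3.4]
opening: 9.8
grip_force: 30.0
```

```bash
python3 -m jog '[[[0.005,-0.02,0,0,0,-0.032],[0.01,-0.04,0,0,0,-0.064],[0.01,-0.04,0,0,0,-0.064],[0.01,-0.04,0,0,0,-0.064],[0.01,-0.04,0,0,0,-0.064],[0.0055,-0.034,0,0,0,-0.032],[0,0,-0.02,0,0,0],[0,0,-0.02,0,0,0],[0,0,0,0,0,0],[0,0,0,0,0,0]]]'
python3 - <<'E'
from h import *; import pickle
s,t=ctrl.grab_frame("scene"),ctrl.grab_frame("top")
pickle.dump((s,t),open("f1.pkl","wb"))
def crop(f,c,w,h): 
    x,y=c; return cv2.resize(f["pixels"][y-h//2:y+h//2,x-w//2:x+w//2],(400,600),interpolation=cv2.INTER_CUBIC)
cv2.imwrite("pics/c3.png",np.hstack([crop(t,(233,190),60,90),crop(s,(274,170),80,120)]))
E
```

```text
t: 5.38
eef_pos: [473.2, 45.2, 131.1]
eef_rot: [-2.4, -2.026, 0.002]
contact_force: [-0.4, 0.1, -2.0]
opening: 9.8
grip_force: 30.0
```

View pics/c3.png

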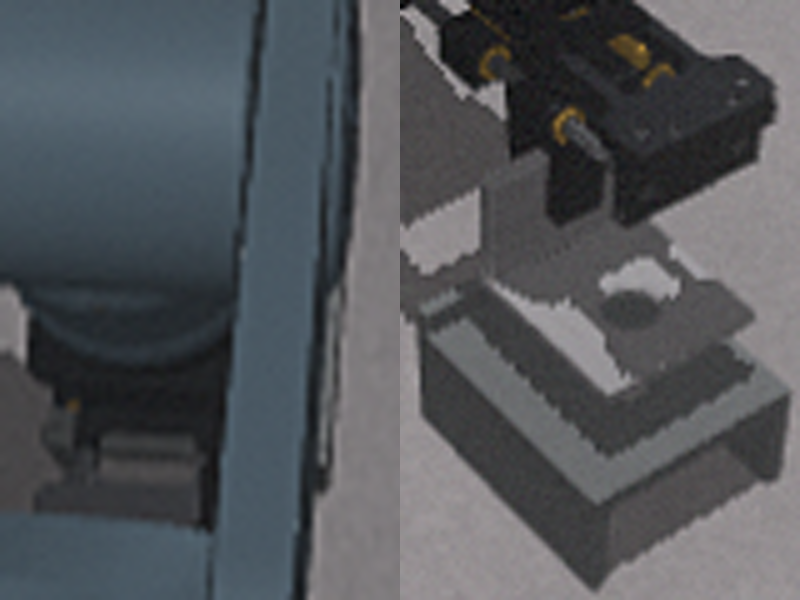

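The scene picture shows the held holder over the stand, with its foot corners at crop (355,313) and (218,393) and its hole near (240,293). I'll compare its pose with the stand's pose from the same camera.

Run:
```python
from fit import *; import pickle
s,t=pickle.load(open("f1.pkl","rb"))
b=lambda m,u,v:(s,m,np.array([234+(u+.5)/5-.5,110+(v+.5)/5-.5]))
O=[b((-35,-40,6),355,312),b((-35,40,6),218,393),b((0,0,6),240,293),b((55,40,62),80,186)]
x,r=fit(O,[523,36,2.97],99.3);print(x,r.tolist())
print("stand seen in scene: 524.7 36.7 2.964")
```

```text
[525.6693876   40.2157583    3.01368454] [[1.0377895226687315, -0.889296196476522], [0.13078972034725211, 0.491406094771321], [-0.9389048264120561, 2.349721524237964], [-0.1652906242237293, -1.3404170774990973]]
stand seen in scene: 524.7 36.7 2.964
```

```bash
python3 -m jog '[[[0,0,-0.015,0,0,0],[0,0,-0.015,0,0,0],[0,0,-0.005,0,0,0],[0,0,0,0,0,0],[0,0,0,0,0,0]]]'
cat > ov.py <<'E'
from h import *; import sys
# overlay of an aligned holder (green) and stand (yellow) on enlarged scene/top crop
def overlay(f,c,w,h,S,zh,name,sc,H=None):
    x0,y0=c[0]-w//2,c[1]-h//2
    im=cv2.resize(f["pixels"][y0:y0+h,x0:x0+w],None,fx=sc,fy=sc,interpolation=cv2.INTER_CUBIC)
    im=cv2.convertScaleAbs(im,alpha=1.5)
    def dr(p,pts,col,z0,cl=True):
        c_,s_=np.cos(p[2]),np.sin(p[2]); pts=np.array(pts,float)
        P=np.c_[p[0]+c_*pts[:,0]-s_*pts[:,1],p[1]+s_*pts[:,0]+c_*pts[:,1],pts[:,2]+z0]
        q=((proj(f,P)-[x0,y0]+.5)*sc).astype(int)
        cv2.polylines(im,[q.reshape(-1,1,2)],cl,col,1,cv2.LINE_AA)
    H=S if H is None else H
    a=np.linspace(0,2*np.pi,40); ci=lambda z:np.c_[12.5*np.cos(a),12.5*np.sin(a),0*a+z]
    dr(S,[(-50,-55,60),(-50,55,60),(80,55,60),(80,55,74),(80,-55,74),(80,-55,60)],(0,255,255),0)
    dr(H,[(-35,-40,6),(-35,40,6),(45,40,6),(45,-40,6)],(0,255,0),zh)
    dr(H,[(45,-40,62),(45,40,62),(55,40,62),(55,-40,62)],(0,255,0),zh)
    dr(H,ci(6),(0,0,255),zh)
    cv2.imwrite(name,im)
E
python3 - <<'E'
from ov import *; import pickle
s=ctrl.grab_frame("scene"); pickle.dump(s,open("f2.pkl","wb"))
print(ctrl.sense()["eef_pos"])
overlay(s,(274,180),100,84,(524.4,36.7,2.966),ctrl.sense()["eef_pos"][2]-31.8,"pics/c4.png",7)
E
```

```text
t: 6.1
eef_pos: [474.0, 45.0, 97.0]
eef_rot: [2.401, 2.026, 0.0]
contact_force: [-0.3, -0.5, -3.0]
opening: 10.0
grip_force: 30.0
[474.04483607  44.99648052  97.08611802]
```

View pics/c4.png

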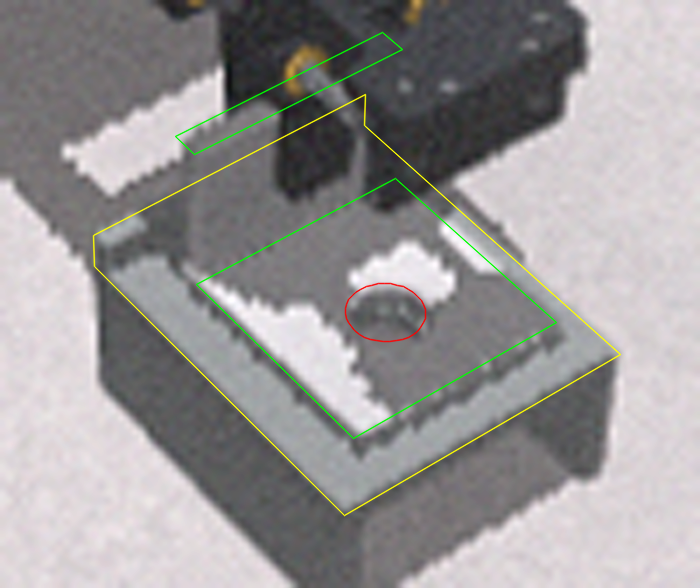

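The overlay shows the foot aligned with the stand to within about a pixel. I'll set it down.

```bash
python3 -m jog '[[[0,0,-0.003,0,0,0],[0,0,-0.0015,0,0,0],[0,0,-0.001,0,0,0],[0,0,0,0,0,0]]]'
```

```text
t: 6.65
eef_pos: [473.7, 45.0, 91.8]
eef_rot: [-2.401, -2.026, 0.0]
contact_force: [-4.1, 0.7, 5.0]
opening: 9.6
grip_force: 30.0
```

```bash
python3 -m jog '[[[0,0,0,0,0,0],[0,0,0,0,0,0],[0,0,0,0,0,0],[0,0,0,0,0,0]]]' 0.05 && python3 -m jog '[[[0,0,0.02,0,0,0],[0,0,0.04,0,0,0],[0,0,0.05,0,0,0],[0,-0.05,0.03,0,0,0],[0,-0.06,0,0,0,0],[0,-0.06,0,0,0,0],[0,-0.06,0,0,0,0],[0,-0.06,0,0,0,0],[-0.034,-0.0595,0,0,0,0],[0,0,0,0,0,0]]]' 0.07
python3 - <<'E'
from ov import *; import pickle
s,t=ctrl.grab_frame("scene"),ctrl.grab_frame("top"); pickle.dump((s,t),open("f3.pkl","wb"))
overlay(s,(274,180),100,84,(524.4,36.7,2.966),60,"pics/a.png",6)
overlay(t,(233,190),60,84,(521.1,36.4,2.974),60,"pics/b.png",6)
a,b=cv2.imread("pics/a.png"),cv2.imread("pics/b.png"); cv2.imwrite("pics/c5.png",np.hstack([a[:,:430],b[:,:360]]))
E
```

```text
t: 7.15
eef_pos: [473.7, 45.0, 91.2]
eef_rot: [2.401, 2.026, -0.0]
contact_force: [-0.0, 0.1, 0.6]
opening: 47.6
grip_force: 0.0
t: 8.4
eef_pos: [440.7, -302.8, 230.9]
eef_rot: [-2.407, -2.019, 0.001]
contact_force: [0.1, 1.1, -0.7]
opening: 69.9
grip_force: 0.0
```

View pics/c5.png

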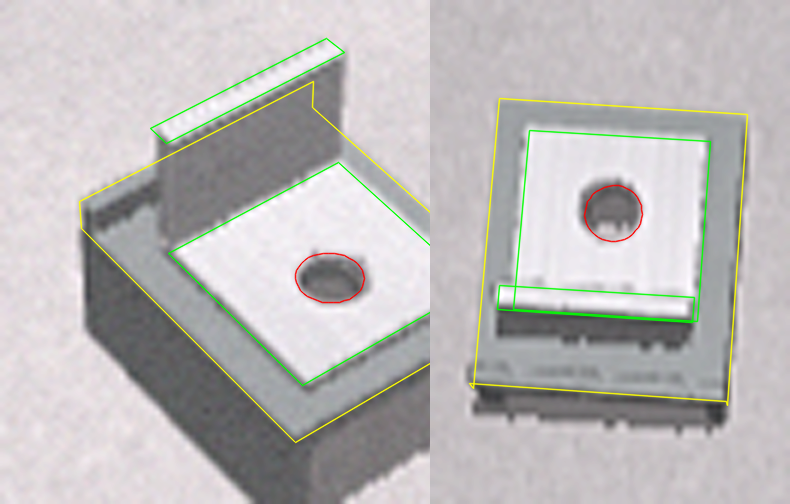

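The holder sits square with the holes aligned to about 1 mm. Next is the screw; I'll check the joints before turning the gripper.

```bash
python3 -c "
from station import ctrl; print(ctrl.sense()['q'].round(3))"; python3 -m jog '[[[0,0,-0.01,0,0,0.17],[0,0,-0.01,0,0,0.17],[0,0,-0.01,0,0,0.17],[-0.001,-0.001,-0.01,0,0,0.17],[0,0,-0.01,0,0,0.17],[0,0,-0.01,0,0,0.17],[0,0,-0.01,0,0,0.17],[0,0,-0.01,0,0,0.17],[0,0,-0.01,0,0,0.17],[0,0,0,0,0,0.04],[0,0,0,0,0,0]]]' 0.062; python3 -c "
from station import ctrl; print(ctrl.sense()['q'].round(3))"
```

```text
[-8.180e-01  9.700e-02  1.717e+00  1.000e-03  1.328e+00 -6.470e-01]
t: 9.88
eef_pos: [442.4, -298.5, 141.2]
eef_rot: [-0.263, -3.131, -0.001]
contact_force: [0.4, 0.2, -0.2]
opening: 61.7
grip_force: 0.0
[-0.816  0.2    1.796  0.     1.146 -2.219]
```

```bash
python3 -m jog '[[[-0.001,-0.002,0,0,0,0],[0,0,-0.015,0,0,0],[0,0,0,0,0,0],[0,0,0,0,0,0]]]'
```

```text
t: 10.38
eef_pos: [440.4, -302.1, 125.8]
eef_rot: [-0.267, -3.13, -0.001]
contact_force: [0.7, -0.3, 0.0]
opening: 62.1
grip_force: 0.0
```

```bash
python3 -m jog '[[[-0.0007,-0.0022,-0.015,0,0,0],[0,0,-0.02,0,0,0],[0,0,-0.02,0,0,0],[0,0,-0.01,0,0,0],[0,0,0,0,0,0],[0,0,0,0,0,0]]]' && python3 -m jog '[[[0,0,0,0,0,0],[0,0,0,0,0,0],[0,0,0,0,0,0],[0,0,0,0,0,0],[0,0,0,0,0,0]]]' 0.02 15
```

```text
t: 11.12
eef_pos: [440.3, -304.8, 61.7]
eef_rot: [0.266, 3.13, -0.001]
contact_force: [0.1, -0.6, 0.3]
opening: 61.6
grip_force: 0.0
t: 11.75
eef_pos: [440.1, -304.6, 61.6]
eef_rot: [0.266, 3.13, -0.0]
contact_force: [-0.5, -0.5, 3.8]
opening: 35.7
grip_force: 15.0
```

```bash
python3 -m jog '[[[0,0,0.02,0,0,0],[0,0,0.04,0,0,0],[0,0,0.04,0,0,0],[0.003,0.012,0,0,0,0],[0.01,0.04,0,0,0,0],[0.012,0.05,0,0,0,0],[0.012,0.05,0,0,0,0],[0.012,0.05,0,0,0,0],[0.012,0.05,0,0,0,0],[0.01,0.04,0,0,0,0],[0.01,0.04,0,0,0,0],[0.002,0.009,0,0,0,0]]]' - 20 && python3 -m jog '[[[0,0,0,0,0,0],[0,0,0,0,0,0]]]'; python3 -c "
from station import ctrl; print(ctrl.sense()['q'].round(3))"
```

```text
t: 13.25
eef_pos: [521.9, 39.1, 159.6]
eef_rot: [-0.261, -3.128, -0.001]
contact_force: [-0.3, -0.0, -0.7]
opening: 35.5
grip_force: 20.0
t: 13.5
eef_pos: [522.5, 35.6, 160.7]
eef_rot: [-0.268, -3.129, 0.001]
contact_force: [-0.0, 0.3, -0.3]
opening: 35.3
grip_force: 20.0
[-0.159  0.154  1.806 -0.     1.183 -1.558]
```

```bash
python3 -m jog '[[[0.0005,0.001,-0.015,0,0,0],[0,0,-0.015,0,0,0],[0,0,-0.006,0,0,0],[0,0,0,0,0,0],[0,0,0,0,0,0]]]'
python3 - <<'E'
from ov import *
s=ctrl.grab_frame("scene"); p=ctrl.sense()["eef_pos"]; print(p)
overlay(s,(274,180),84,70,(524.4,36.7,2.966),60,"pics/c6.png",8)
im=cv2.imread("pics/c6.png")
# expected tip and shank top on hole's axis as scene camera sees it
q=((proj(s,[[524.4,36.7,p[2]-51.6],[524.4,36.7,p[2]-6.6]])-[274-42,180-35]+.5)*8).astype(int)
cv2.line(im,tuple(map(int,q[0])),tuple(map(int,q[1])),(255,0,255),1); cv2.imwrite("pics/c6.png",im)
E
```

```text
t: 14.12
eef_pos: [523.7, 37.5, 125.5]
eef_rot: [0.266, 3.13, -0.0]
contact_force: [-0.3, 0.1, -0.4]
opening: 35.7
grip_force: 20.0
[523.85467072  37.52409765 125.63792089]
```

View pics/c6.png

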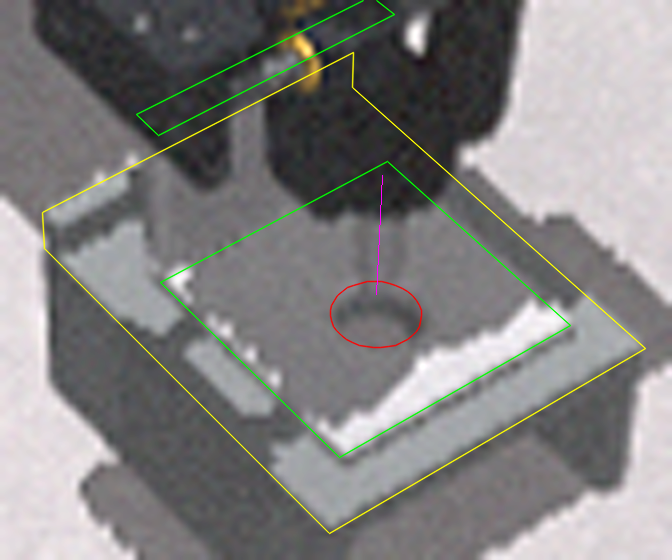

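The picture shows the shank around (382,250), on the hole's axis above the rim at (377,316). I'll lower it now.

```bash
python3 -m jog '[[[-0.0005,-0.0007,-0.01,0,0,0],[0,0,-0.01,0,0,0],[0,0,-0.01,0,0,0],[0,0,-0.01,0,0,0],[0,0,-0.007,0,0,0],[0,0,-0.003,0,0,0],[0,0,0,0,0,0]]]' && python3 -m jog '[[[0,0,-0.001,0,0,0],[0,0,-0.001,0,0,0],[0,0,0,0,0,0]]]'
```

```text
t: 15.05
eef_pos: [522.9, 36.9, 75.0]
eef_rot: [-0.266, -3.13, -0.0]
contact_force: [-0.5, -0.2, -0.9]
opening: 35.5
grip_force: 20.0
t: 15.42
eef_pos: [523.0, 36.9, 73.3]
eef_rot: [0.266, 3.13, 0.0]
contact_force: [0.1, 0.2, 0.1]
opening: 35.3
grip_force: 20.0
```

```bash
python3 -m jog '[[[0,0,-0.0007,0,0,0],[0,0,0,0,0,0]]]' && python3 -m jog '[[[0,0,0,0,0,0],[0,0,0,0,0,0],[0,0,0,0,0,0],[0,0,0,0,0,0]]]' 0.06 && python3 -m jog '[[[0,0,0.02,0,0,0],[0,0,0.04,0,0,0],[0,0,0.05,0,0,0],[0,0,0.05,0,0,0],[0,0.06,0,0,0,0],[0,0.06,0,0,0,0],[0,0.06,0,0,0,0],[0,0.06,0,0,0,0],[0,0.06,0,0,0,0],[0,0,0,0,0,0]]]'
python3 - <<'E'
from ov import *
s,t=ctrl.grab_frame("scene"),ctrl.grab_frame("top")
overlay(s,(274,175),100,94,(524.4,36.7,2.966),60,"pics/a.png",5)
overlay(t,(233,190),60,94,(521.1,36.4,2.974),60,"pics/b.png",5)
cv2.imwrite("pics/c7.png",np.hstack([cv2.imread("pics/a.png"),cv2.imread("pics/b.png")]))
E
```

```text
t: 15.68
eef_pos: [523.0, 36.9, 72.6]
eef_rot: [0.266, 3.13, -0.0]
contact_force: [0.5, 0.2, -0.2]
opening: 35.5
grip_force: 20.0
t: 16.18
eef_pos: [522.9, 36.9, 72.5]
eef_rot: [-0.266, -3.13, 0.0]
contact_force: [0.2, 0.4, 0.3]
opening: 60.1
grip_force: 0.0
t: 17.42
eef_pos: [521.8, 340.7, 232.1]
eef_rot: [-0.258, -3.13, -0.001]
contact_force: [-0.8, -0.6, -0.0]
opening: 59.8
grip_force: 0.0
```

View pics/c7.png

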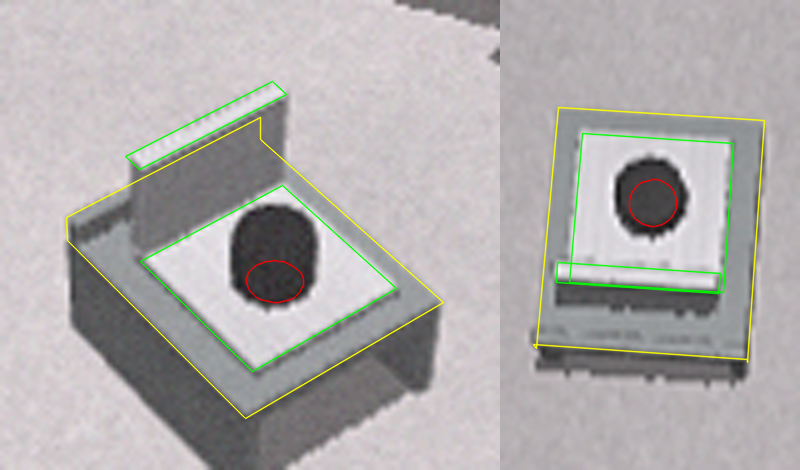

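The screw's head is seated on the foot and centred over the hole. The holder hasn't shifted and stands square on the stand, and the arm is clear.

```bash
python3 -c "
from station import ctrl; print(ctrl.sign_off())"
```

```text
the job is handed in; nothing more can be done
None
```

The holder stands square on the stand with its upright on the lip side, the black thumbscrew is through both holes with its head on the foot, and the job was handed in after about 17.5 s of robot time.

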